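Clamp the lino block in the carving jig

ROBOT

A 6-joint arm with a two-finger parallel gripper is mounted at the origin on a cart in front of the work surface, level with it; the furniture and walls round the work are solid. World frame = base frame: x ahead of the robot, y to its left, z up, the work surface at z = 0. Lengths are in mm, angles in degrees, forces in N, time in s.
With the tool pointing down it reaches from about 350 to 850 mm from the base axis. Payload 8.1 kg.
Tool frame: the origin (TCP) lies at the very end of the fingers, on their centre line; the grasp point (between the pads) lies 19 mm behind it (r.grip_depth is the distance from the TCP to the grasp point, in mm); z points along the fingers, y is the direction in which the jaws open and shut (so a half turn about z gives the same grasp; the last joint's range is limited). The gripper opens to 85 mm and grips with 20 to 120 N. Pads are 22 mm wide; open, the fingers measure 114 mm over their backs; the gripper's body (76 mm by 85 mm) begins 54 mm behind the grasp point. The pads swing forward as they close: fully open they stand 13 mm farther back than shut.
Start: joints at [-68.606, 7.471, 85.268, -0, 87.261, -4.893], TCP at [265.743, -537.946, 231.292] pointing down, gripper open.
Joint ranges: [-169.43, 169.43], [-51.17, 129.36], [1.28, 143.12], [-76.62, 256.62], [0, 156.53], [-152.29, 152.29]. Speed limits (degrees/s): [136.94, 136.94, 159.86, 180, 180, 180].

INTERFACE

Orientations are given as [roll, pitch, yaw] about the fixed x, y, z axes, in that order (R = Rz(yaw) Ry(pitch) Rx(roll)).
In Python, from bench import status, viewer, hand_in, r gives the robot as it stands.
- The arm moves only by the shell command python3 -m crank 'ROWS' [OPENING] [FORCE]. ROWS is a JSON object of lists of equal length, an entry for each row: "slide": the shift along the tool's x, y, z in m, a list of three; "twist": the turn about the tool's z in rad. A call has 1 to 8 rows; each row shifts and turns the commanded pose from where the row before left it, along the tool's axes as they then stand; what a row does not reach is not made up. A row lasts 1/10 s, in which the tool goes at most 50 mm and 8.59 degrees, less where a joint would pass 70% of its speed; a pose out of reach is approached as far as the arm can. A call with a gripper value outside its range is refused whole. OPENING is the closure, from 0 (fully open) to 1 (shut), set as the call begins (- or left out, the last holds). The fingers move at their own pace and stop on an object; FORCE is the grip in N (left out, the last holds). Time passes only in rows, so rows that do not move let the fingers close. It gives the time, the measured TCP pose, the force and the opening at its end, in the units of the state.
- status.sense(): the state, without advancing time (a new reading comes with each control period).
- viewer.snapshot(name): name is "scene" or "top"; returns a dict with "img" (480x640x3 uint8, red, green, blue), "fx", "fy", "cx", "cy" (pixels), "k1" (the pictures are not rectified: a ray, as slopes to the right and down, at radius r is drawn at 1 + k1 r^2 times it, then the intrinsics apply), "R" (3x3) and "t" (3): a world point X has camera coordinates R X + t. Camera axes: x right, y down, z forward; pixel columns grow to the right and rows downward; lengths in mm; the calibration is good to about 2 mm. A picture is of the moment at which its call begins. There is no depth.
- hand_in(): hands the job in, once; it reports no verdict.
The state is a dict: "time": time; "joint_pos": joint angles; "qd": joint speeds; "joint_efforts": joint torques, N m; "tool_pos": TCP position; "tcp_rot": TCP orientation; "ft_force": force on the tool from outside, world axes, zero at the start; "wrist_torque": the same for the moment, N m; "finger_gap": finger opening in mm.
Only numpy, scipy, OpenCV 4.12 (cv2) and the standard library are available. Lean on these libraries where they do the work, as an engineer would, in place of code of your own. Each camera call takes 0.05 s, during which the arm holds its last target.

TASK

With a fingertip, slide the lino printing block along its channel on the carving jig until it sits up against the wooden stop, and then push the toggle clamp's green handle over toward the block until it snaps past its dead point and stays locked with the rubber foot pressing on the block. Only push: do not pick anything up, and leave the things lying around the jig where they are.

Things in the scene. Friction and masses are not known exactly. Their poses are not given: they have to be found in the camera images.
- jig: plywood carving jig fixed on the bench, board 110 (x) x 245 (y) x 15 mm thick, from y = -140 to +105 mm. Origin: on the bench under the board; x runs across the channel, y along it toward the stop and clamp, z up. The channel lies between two dark wooden rails along y (from y = -138 to +20 mm), inner faces at x = -37.5 and +37.5 mm, 8 mm high above the board
- block: loose lino printing block, pale wood with a brown face, 70 (x) x 90 (y) x 20 mm high, 0.1 to 0.2 kg. Origin: centre of its underside; its axes lie along the jig's within the channel's play. It lies on the board between the rails (underside 15 mm above the bench), at first 20 to 45 mm short of the stop; against the stop its origin is at y = -25 mm of the jig
- stop_face (a point): middle of the upper edge of the stop's face toward the block: the stop is a dark wooden bar across the end of the channel, its face at y = +20 mm of the jig, its top 33 mm above the bench (2 mm below the block's top)
- clamp_handle (a joint): handle angle, rad: 0 = open, leaning 0.7 rad back from upright, away from the block (to +y of the jig); grows as it swings toward the block (-y); 0.6 = dead point; 0.7 = upright; 0.9 = locked. A spring drives it back to 0 below the dead point and on to 0.9 beyond it. About 7 N at the grip start it, less toward the dead point; the hold-down bar comes down with it
- handle_tip (a point): centre of the rounded free end of the green grip (grip 60 mm long, 16 to 22 mm thick), 106 mm from the handle's pivot; moves with the handle, z axis along the handle away from the pivot. Open: 68 mm to +y of the pivot and 141 mm above the bench; upright: 166 mm above the bench
- handle_pivot (a point): pivot axis of the handle (along the jig's x), fixed on the jig at x = 0, y = +85 mm, 60 mm above the bench, between the clamp's steel cheeks (21 mm wide, y = 47 to 97 mm of the jig, up to 73 mm above the bench)
- clamp_foot: black rubber foot, 19 mm across, at the end of the hold-down bar; origin: centre of its pressing face. With the clamp open, bar and foot stand up over the stop (x = -10 to +10, y = -5 to +75 mm of the jig, up to 145 mm above the bench). Locked, it presses on the block's top with about 2.5 N at x = 0, y = -10 mm of the jig
- yellow_tube: bystander: white paint tube with a yellow band and a black cap, 114 x 29 x 22 mm, lying on the robot's side of the jig; origin under its centre
- sanding_block: bystander: brown cork sanding block, 42 x 72 x 30 mm, beyond the jig; origin under its centre
- eraser: bystander: white eraser in a blue sleeve, 21 x 45 x 13 mm, beyond the jig; origin under its centre
There are look-alikes about, which are no part of the job. What is shaped like the block but orange or purple is not meant.

How it is judged:
By the outcome, as a careful person would: the job done as asked, in the order asked, and still so for the second after the job is handed in, with the robot touching nothing.
It also fails if it takes over 50 s, if anything falls off the work surface, if the arm or the gripper's body presses on something with over 40 N, if the wrist force passes 120 N, or if a joint passes its speed limit or range.

## Working session

There is one attempt and no reset: what is moved stays moved. The work goes in short steps, Python scripts to look and compute and a shell command to move; the robot and the scene stay as the last step left them, time stands still between calls to the robot, and variables do not carry over. Pictures are saved under pics/ and viewed, and the job is handed in when it is done.

```bash
ls; mkdir -p pics
python3 - <<'E'
from bench import status, viewer, r
import cv2
print(status.sense())
for n in("scene","top"):
    s=viewer.snapshot(n); cv2.imwrite(f"pics/{n}0.png",s["img"][:,:,::-1])
    print(n,{k:s[k] for k in s if k!="img"})
E
```

```text
pics
{'time': 0.0, 'joint_pos': array([-6.86070113e+01,  7.51573602e+00,  8.53313619e+01,  1.06646593e-03,
        8.72604305e+01, -4.89176278e+00]), 'qd': array([-0.05080538,  0.04427475,  0.06581058, -0.09819388, -0.01421943,
       -0.04975306]), 'joint_efforts': array([-2.36308770e-04, -5.69393599e+01, -5.00557995e+01, -2.39529118e-04,
        1.44996378e-02,  6.17569782e-06]), 'tool_pos': array([ 265.53337108, -537.42167656,  230.21791895]), 'tcp_rot': array([-1.79892954e+02, -1.02306117e-02,  2.62846899e+01]), 'ft_force': array([ 0.18931016, -0.03255574,  0.12707   ]), 'wrist_torque': array([-0.0012778 , -0.02090414,  0.06317136]), 'finger_gap': 85.3400966932875}
scene {'fx': 588.2347050827489, 'fy': 588.2347050827489, 'cx': 321.4212731344266, 'cy': 238.4931709399818, 'k1': -0.12228594230519818, 'R': array([[ 0.87433282, -0.484887  ,  0.02065702],
       [-0.21845846, -0.4312111 , -0.87540441],
       [ 0.43337976,  0.76088211, -0.48294969]]), 't': array([-547.05376876,  198.6360813 , 1174.06963872])}
top {'fx': 436.5432694737065, 'fy': 436.5432694737065, 'cx': 318.747104776092, 'cy': 230.8163698861513, 'k1': -0.07665346450833713, 'R': array([[ 0.13644333, -0.9906472 ,  0.00116232],
       [-0.96586736, -0.13329097, -0.22211207],
       [ 0.22018962,  0.02918306, -0.97502045]]), 't': array([-136.73362533,  583.75455186,  824.33163941])}
```

View pics/scene0.png

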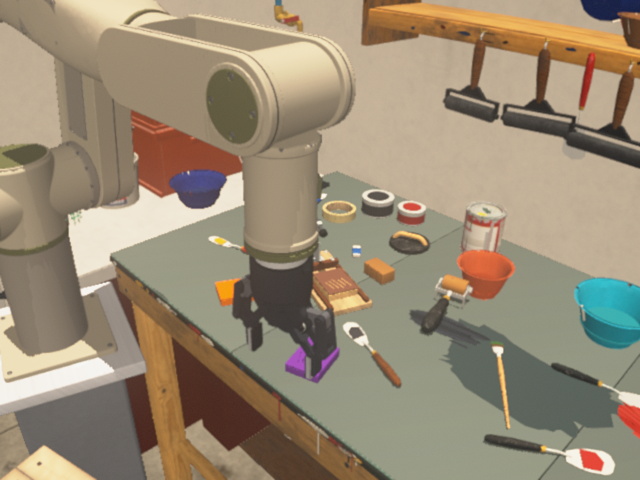

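View pics/top0.png

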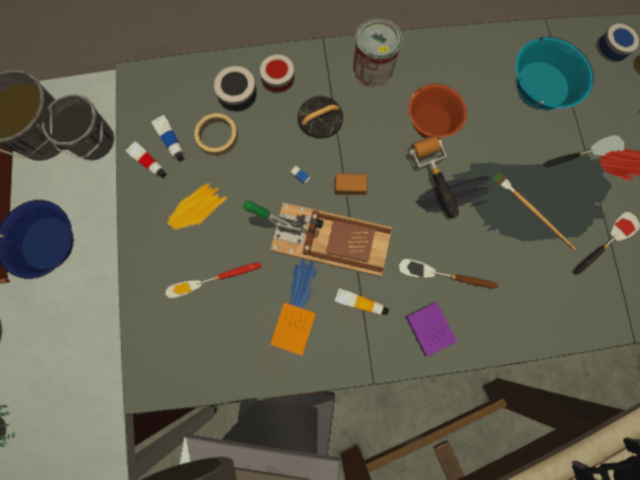

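The top view shows the jig at about (332,238). The block is the brown-faced piece inside the rails at about (350,240), and the green handle is at (257,209). The orange (293,328) and purple (431,329) pieces are the look-alikes. I'll confirm this in a crop.

Run:
```python
import cv2
i=cv2.imread("pics/top0.png")[160:330,220:420]
cv2.imwrite("pics/crop0.png",cv2.resize(i,None,fx=4,fy=3.5*4/3.5*0.85,interpolation=cv2.INTER_CUBIC) if 0 else cv2.resize(i,None,fx=3.5,fy=3.5,interpolation=cv2.INTER_CUBIC))
```

```text
(no output)
```

View pics/crop0.png

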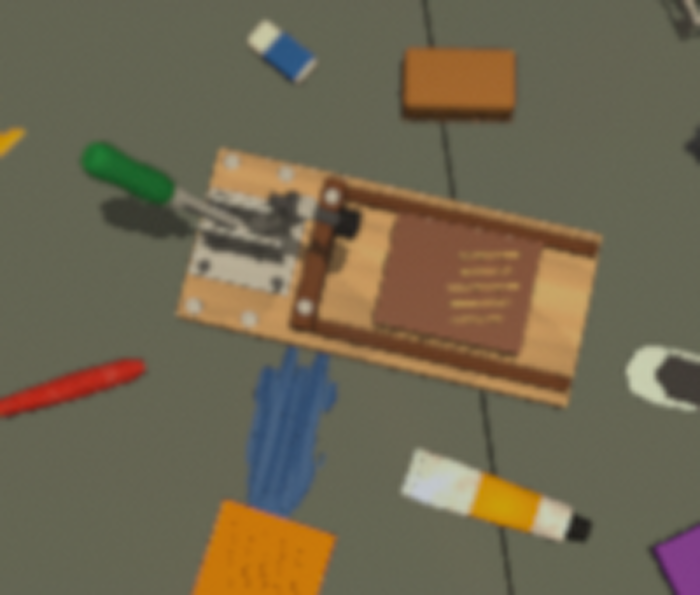

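The crop confirms the target: the brown block is between the dark rails, with the stop at crop x≈320 and the clamp beyond it. Next I'll measure the jig pose by fitting the corners on known planes.

```bash
cat > h.py <<'E'
import numpy as np, cv2
def cam(s):
    K=np.array([[s["fx"],0,s["cx"]],[0,s["fy"],s["cy"]],[0,0,1]]); return K,np.array([s["k1"],0,0,0,0.])
def ray(s,uv,z):
    K,_=cam(s); uv=np.atleast_2d(np.array(uv,float)); d=(uv-[s["cx"],s["cy"]])/[s["fx"],s["fy"]]
    n=d.copy()
    for _ in range(30): n=d/(1+s["k1"]*(n**2).sum(1,keepdims=True))
    R=np.array(s["R"]);C=-R.T@np.array(s["t"]); w=np.c_[n,np.ones(len(n))]@R
    return C+w*((z-C[2])/w[:,2])[:,None]
def proj(s,X):
    K,D=cam(s); X=np.atleast_2d(np.array(X,float)); return cv2.projectPoints(X,cv2.Rodrigues(np.array(s["R"]))[0],np.array(s["t"],float),K,D)[0][:,0]
def fit(L,W):
    # 2D rigid W=c+R(a)L
    L=np.array(L,float);W=np.array(W)[:,:2]; l=L-L.mean(0);w=W-W.mean(0)
    a=np.arctan2((l[:,0]*w[:,1]-l[:,1]*w[:,0]).sum(),(l*w).sum()); R=np.array([[np.cos(a),-np.sin(a)],[np.sin(a),np.cos(a)]])
    c=W.mean(0)-R@L.mean(0); return a,c,W-(c+L@R.T)
E
python3 - <<'E'
from h import *
from bench import viewer
s=viewer.snapshot("top")
f=lambda c:np.array(c)/3.5+[220,160]-0.36
B=ray(s,f([(220,150),(178,315),(568,405),(602,237)]),15)
print(B.round(1))
a,c,e=fit([(55,105),(-55,105),(-55,-140),(55,-140)],B)
print("jig yaw",np.degrees(a),c,e.round(1))
K=ray(s,f([(395,212),(543,240),(520,354),(373,322)]),35)
a2,c2,e2=fit([(35,45),(35,-45),(-35,-45),(-35,45)],K); print("block",np.degrees(a2),c2,e2.round(1))
R=np.array([[np.cos(a),-np.sin(a)],[np.sin(a),np.cos(a)]])
print("block in jig",R.T@(c2-c))
for nm,p in dict(tip=(0,153,141),pivot=(0,85,60)).items():
    w=np.r_[c+R@np.array(p[:2]),p[2]]; print(nm,w,(proj(s,w)[0]-[220,160]+.36)*3.5)
# handle by rays: green mask centroid
h=cv2.cvtColor(s["img"],cv2.COLOR_RGB2HSV); m=cv2.inRange(h,(50,120,40),(80,255,255)); print(cv2.connectedComponentsWithStats(m)[2:])
print(ray(s,f([(410,470),(580,535)]),11))
E
```

```text
[[ 660.6   33.2   15. ]
 [ 553.4   42.4   15. ]
 [ 531.  -199.7   15. ]
 [ 637.6 -209.6   15. ]]
jig yaw -5.308068372698588 [597.28159957 -66.01603079] [[-1.1 -0.2]
 [ 1.2 -1.2]
 [ 1.4  0.6]
 [-1.5  0.9]]
block -4.008503830529481 [ 593.22923153 -123.50018295] [[-0.5  0.5]
 [ 0.7 -0.7]
 [-0.6  0.4]
 [ 0.4 -0.2]]
block in jig [  1.28291495 -57.61252958]
tip [611.4357526   86.32785636 141.        ] [ 90.38866119 157.30606118]
pivot [605.14501792  18.61946207  60.        ] [223.73661076 221.03429941]
(array([[     0,      0,    640,    480, 306971],
       [   494,    174,      7,      5,     13],
       [   244,    201,     25,     17,    216]], dtype=int32), array([[319.53731786, 239.5241342 ],
       [496.76923077, 175.61538462],
       [255.7962963 , 209.0462963 ]]))
[[ 479.71918026 -110.20830838   11.        ]
 [ 455.02942487 -215.74564556   11.        ]]
```

The geometry agrees with what was given:
- **Jig:** corner residuals are at most 1.5 mm, and the predicted handle tip matches the green end in the picture.
- **Block:** it sits at jig y≈-57.6, so it has about 32.6 mm to travel.

I'll close the gripper and turn it to align with the jig, to yaw -5.3.

```bash
python3 -m crank '{"slide":[[0,0,0],[0,0,0],[0,0,0],[0,0,0],[0,0,0]],"twist":[0.138,0.138,0.138,0.138,0]}' 1 40
python3 -m crank '{"slide":[[0.024,-0.03,0],[0.024,-0.03,0],[0.024,-0.03,0],[0.024,-0.03,0],[0.024,-0.03,0],[0.024,-0.03,0],[0.024,-0.03,0],[0,0,0]],"twist":[0,0,0,0,0,0,0,0]}'
```

```text
time: 0.65
tool_pos: [265.7, -537.7, 230.9]
tcp_rot: [-180.0, 0.0, -5.5]
ft_force: [-0.9, 0.7, 0.1]
finger_gap: 12.3
time: 1.45
tool_pos: [455.2, -341.0, 231.1]
tcp_rot: [-179.9, -0.0, -4.8]
ft_force: [-0.9, 0.0, 0.5]
finger_gap: -0.3
```

```bash
python3 -m crank '{"slide":[[0.023,-0.03,0],[0.023,-0.03,0],[0.023,-0.03,0],[0.023,-0.03,0],[0.024,-0.032,0],[0,0,0.04],[0,0,0.04],[0,0,0.04]],"twist":[0,0,0,0,0,0,0,0]}'
python3 - <<'E'
from bench import viewer,status
import cv2
print(status.sense()["tool_pos"])
for n in("scene","top"):
    i=viewer.snapshot(n)["img"][:,:,::-1]; cv2.imwrite(f"pics/{n}1.png",i)
i=i[160:330,240:440]; cv2.imwrite("pics/crop1.png",cv2.resize(i,None,fx=3.5,fy=3.5,interpolation=cv2.INTER_CUBIC))
E
```

```text
time: 2.25
tool_pos: [582.3, -204.2, 110.1]
tcp_rot: [180.0, -0.0, -5.1]
ft_force: [0.6, 0.0, -0.3]
finger_gap: -0.0
[ 582.26678557 -204.15216731  110.08048194]
```

View pics/crop1.png

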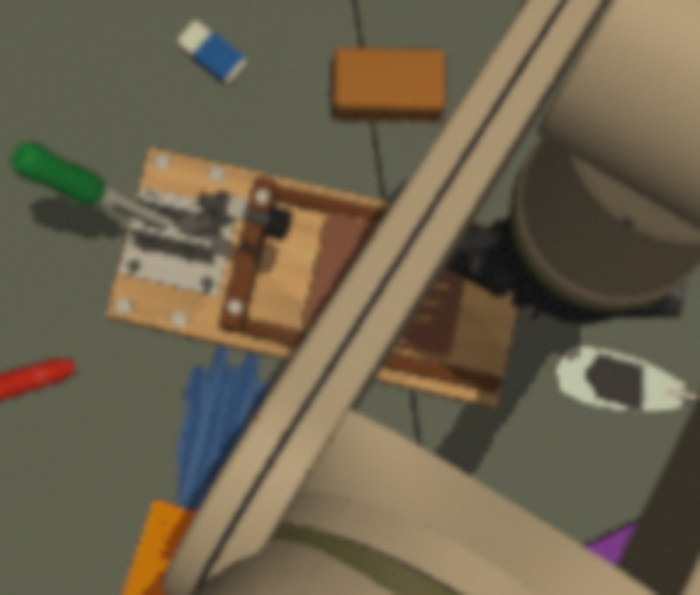

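View pics/scene1.png

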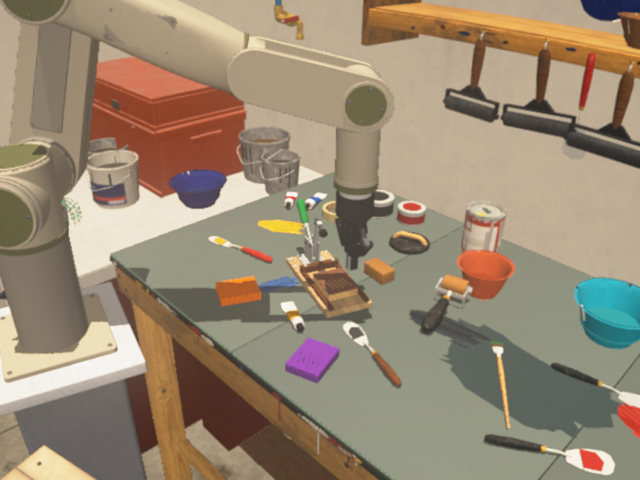

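The scene picture shows the whole jig, from (290,255) to (370,305), the handle end at about (303,203), and the gripper over the jig's near end at (357,260). I'll cross-check the jig pose in this view.

Run:
```python
from h import *
from bench import viewer
s=viewer.snapshot("scene"); im=s["img"][:,:,::-1].copy()
a=np.radians(-5.3);R=np.array([[np.cos(a),-np.sin(a)],[np.sin(a),np.cos(a)]]);c=np.array([597.3,-66.])
P=[(55,105,15),(-55,105,15),(-55,-140,15),(55,-140,15),(0,153,141),(0,85,60),(0,20,33),(35,-102.6,35),(-35,-102.6,35),(35,-12.6,35),(-35,-12.6,35)]
im=cv2.resize(im[180:320,260:400],None,fx=4.2,fy=4.2,interpolation=cv2.INTER_CUBIC)
for p in P:
    u=(proj(s,np.r_[c+R@np.array(p[:2]),p[2]])[0]-[260,180]+.4)*4.2; cv2.circle(im,tuple(int(v) for v in u),3,(255,0,255),-1)
cv2.imwrite("pics/chk.png",im)
```

```text
(no output)
```

View pics/chk.png

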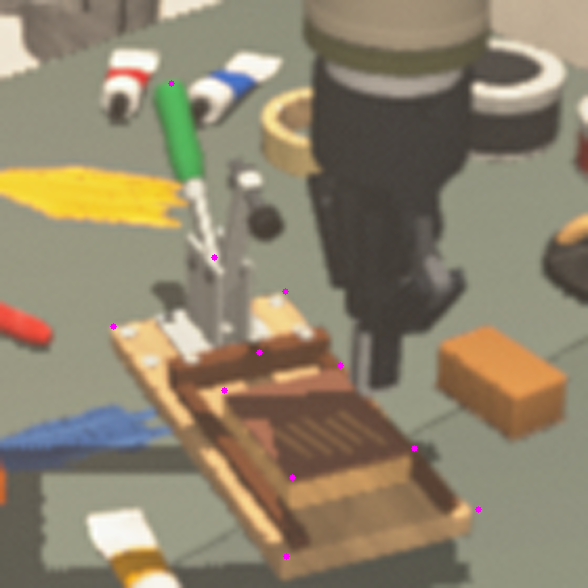

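The projections land within about 2 px of the features, so the pose is good to a few mm. Next I'll descend behind the block to z≈27.

```bash
python3 -m crank '{"slide":[[0.001,0,0.03],[0.001,0,0.03],[0,0,0.015],[0,0,0.008],[0,0,0]],"twist":[0,0,0,0,0]}'
python3 -m crank '{"slide":[[0,-0.004,0],[0,-0.004,0],[0,-0.004,0],[0,-0.003,0],[0,0,0]],"twist":[0,0,0,0,0]}'
```

```text
time: 2.9
tool_pos: [584.4, -204.5, 28.9]
tcp_rot: [180.0, -0.0, -5.3]
ft_force: [0.2, -0.3, 0.7]
finger_gap: -0.1
time: 3.4
tool_pos: [585.8, -188.6, 28.7]
tcp_rot: [180.0, -0.0, -5.3]
ft_force: [-0.8, -0.2, -0.5]
finger_gap: 0.0
```

```bash
python3 -m crank '{"slide":[[0,-0.003,0.001],[0,-0.003,0.001],[0,-0.003,0],[0,0,0]],"twist":[0,0,0,0]}'
python3 -m crank '{"slide":[[0,-0.003,0],[0,-0.003,0],[0,-0.003,0],[0,-0.003,0]],"twist":[0,0,0,0]}'
python3 -m crank '{"slide":[[0,-0.003,0],[0,-0.003,0],[0,-0.003,0]],"twist":[0,0,0]}'
python3 - <<'E'
from bench import viewer
import cv2
i=viewer.snapshot("scene")["img"][:,:,::-1][180:320,260:400]; cv2.imwrite("pics/s2.png",cv2.resize(i,None,fx=4.2,fy=4.2,interpolation=cv2.INTER_CUBIC))
E
```

```text
time: 3.8
tool_pos: [586.3, -179.8, 26.1]
tcp_rot: [-180.0, 0.0, -5.3]
ft_force: [0.1, -0.3, -0.2]
finger_gap: 0.0
time: 4.2
tool_pos: [587.6, -168.0, 26.3]
tcp_rot: [180.0, 0.0, -5.3]
ft_force: [0.6, -0.6, -1.0]
finger_gap: -0.3
time: 4.5
tool_pos: [588.4, -159.1, 26.3]
tcp_rot: [-180.0, 0.0, -5.3]
ft_force: [-0.1, -0.4, -0.1]
finger_gap: -0.1
```

View pics/s2.png

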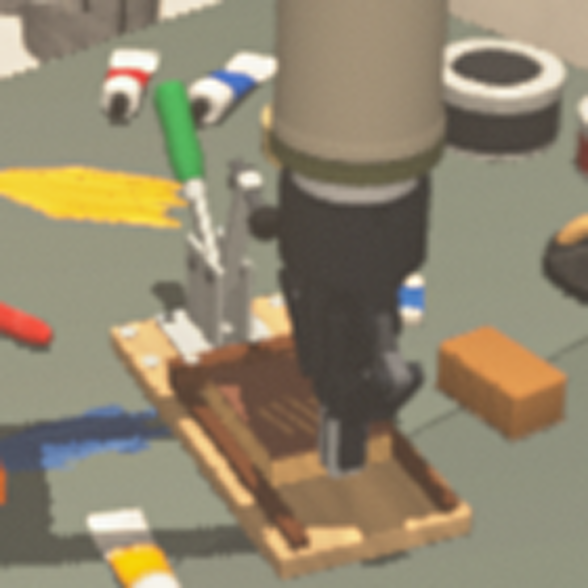

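The finger is now behind the block at about (343,455), and the block has started moving. The force is only about 0.5 N. I'll keep going in small steps and watch for the stop.

```bash
python3 -m crank '{"slide":[[0,-0.002,0],[0,-0.002,0],[0,-0.002,0],[0,0,0]],"twist":[0,0,0,0]}'
python3 -m crank '{"slide":[[0,-0.0015,0],[0,-0.0015,0],[0,0,0]],"twist":[0,0,0]}'
python3 - <<'E'
from bench import viewer
import cv2
i=viewer.snapshot("scene")["img"][:,:,::-1][230:320,270:380]; cv2.imwrite("pics/s3.png",cv2.resize(i,None,fx=6,fy=6,interpolation=cv2.INTER_CUBIC))
E
```

```text
time: 4.95
tool_pos: [589.0, -153.1, 26.3]
tcp_rot: [-180.0, -0.0, -5.3]
ft_force: [-0.1, -0.3, 0.1]
finger_gap: -0.1
time: 5.25
tool_pos: [589.2, -150.2, 26.3]
tcp_rot: [-180.0, -0.0, -5.3]
ft_force: [0.9, -0.6, -0.1]
finger_gap: -0.2
```

View pics/s3.png

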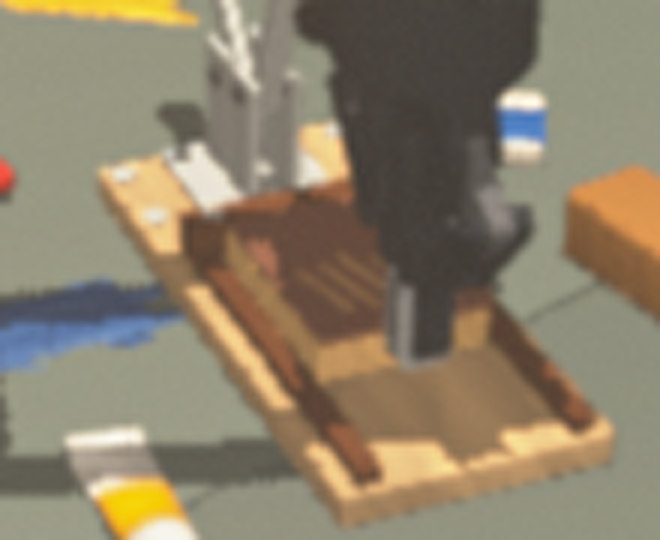

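The block's front corner is at about (230,230), close to the stop, and its left side shows a small gap. I'll continue in 1.5 mm steps.

```bash
python3 -m crank '{"slide":[[0,-0.0015,0],[0,-0.0015,0],[0,0,0]],"twist":[0,0,0]}'
python3 -m crank '{"slide":[[0,-0.0015,0],[0,-0.0015,0],[0,0,0]],"twist":[0,0,0]}'
```

```text
time: 5.6
tool_pos: [589.4, -147.7, 26.3]
tcp_rot: [180.0, 0.0, -5.3]
ft_force: [-0.2, -2.9, -0.5]
finger_gap: 0.2
time: 5.9
tool_pos: [589.5, -147.1, 26.7]
tcp_rot: [179.8, -0.0, -5.4]
ft_force: [-2.5, -13.6, 0.7]
finger_gap: 0.0
```

The force rose to 13.6 N while the TCP stopped moving, so the block is against the stop. I'll back off, lift and check.

```bash
python3 -m crank '{"slide":[[0,0.004,0],[0,0.015,0],[0,0.02,0],[0,0,-0.04],[0,0,-0.05],[0,0,-0.05],[0,0,-0.04],[0,0,0]],"twist":[0,0,0,0,0,0,0,0]}'
python3 - <<'E'
from bench import viewer
import cv2,numpy as np
i=viewer.snapshot("scene")["img"][:,:,::-1][230:320,270:380]; cv2.imwrite("pics/s4.png",cv2.resize(i,None,fx=6,fy=6,interpolation=cv2.INTER_CUBIC))
E
```

```text
time: 6.7
tool_pos: [589.9, -185.2, 215.2]
tcp_rot: [179.8, -0.7, -5.3]
ft_force: [1.4, -0.2, 0.9]
finger_gap: -0.2
```

View pics/s4.png

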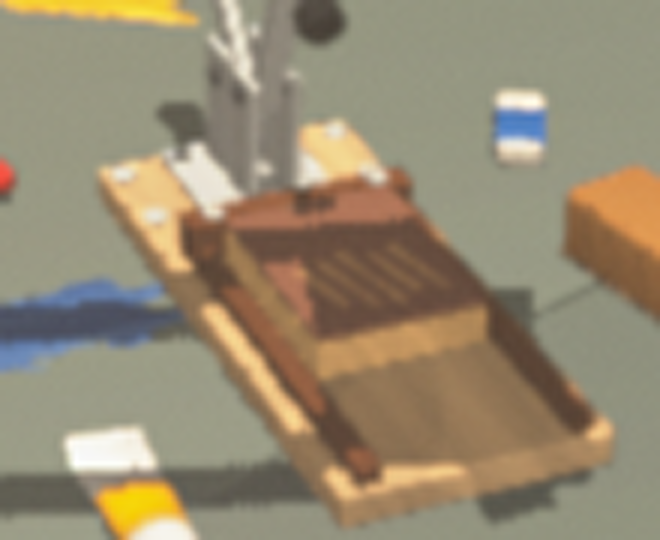

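The block's front edge now meets the stop along its whole width, at about (230,230) to (410,195), with no gap. Next I'll cross above the clamp (tallest part about 151 mm) to the handle's far side.

```bash
python3 -m crank '{"slide":[[0,-0.03,0],[-0.001,-0.045,0],[0,-0.047,0],[-0.001,-0.048,0],[-0.001,-0.048,0],[0,-0.048,0],[0,-0.048,0],[0,0,0]],"twist":[0,0,0,0,0,0,0,0]}'
python3 - <<'E'
from bench import viewer,status
import cv2,numpy as np
print(status.sense()["tool_pos"])
i=viewer.snapshot("scene")["img"][:,:,::-1][140:300,230:430]; cv2.imwrite("pics/s5.png",cv2.resize(i,None,fx=3.5,fy=3.5,interpolation=cv2.INTER_CUBIC))
E
```

```text
time: 7.55
tool_pos: [611.2, 135.5, 204.1]
tcp_rot: [-179.9, 0.2, -5.0]
ft_force: [-0.4, -0.9, -0.9]
finger_gap: -0.2
[611.18144271 135.49908398 204.14525365]
```

View pics/s5.png

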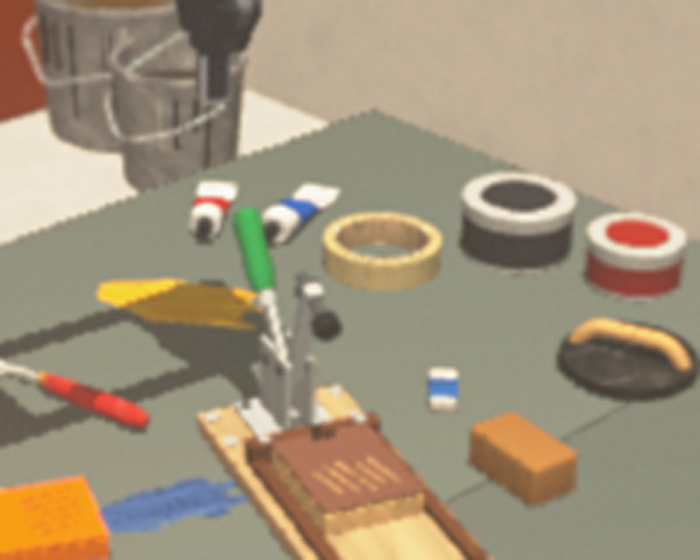

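The gripper is past the handle, about 50 mm beyond its end. The TCP is at jig (-5, 202), so I'll correct x by +5 mm and lower to z≈130.

```bash
python3 -m crank '{"slide":[[0.003,0,0.02],[0.002,0,0.03],[0,0,0.024],[0,0,0]],"twist":[0,0,0,0]}'
python3 -m crank '{"slide":[[0,0.005,0],[0,0.006,0],[0,0.004,0],[0,0,0]],"twist":[0,0,0,0]}'
python3 - <<'E'
from bench import viewer,status
import cv2,numpy as np
i=viewer.snapshot("scene")["img"][:,:,::-1][150:270,240:380]; cv2.imwrite("pics/s6.png",cv2.resize(i,None,fx=4.5,fy=4.5,interpolation=cv2.INTER_CUBIC))
i=viewer.snapshot("top")["img"][:,:,::-1][160:300,200:400]; cv2.imwrite("pics/t6.png",cv2.resize(i,None,fx=3.5,fy=3.5,interpolation=cv2.INTER_CUBIC))
E
```

```text
time: 8.0
tool_pos: [613.7, 127.3, 126.2]
tcp_rot: [179.9, 0.5, -5.4]
ft_force: [-0.1, -0.1, -0.1]
finger_gap: 0.0
time: 8.4
tool_pos: [616.9, 113.4, 133.9]
tcp_rot: [-180.0, -0.1, -5.4]
ft_force: [0.2, 0.1, -0.5]
finger_gap: 0.1
```

View pics/s6.png

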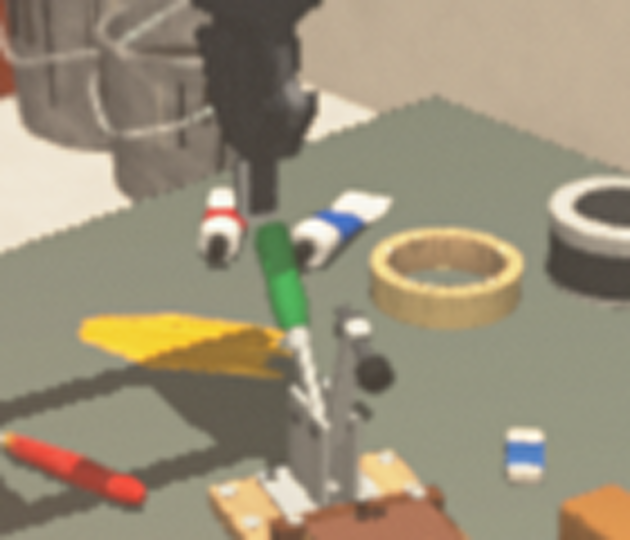

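View pics/t6.png

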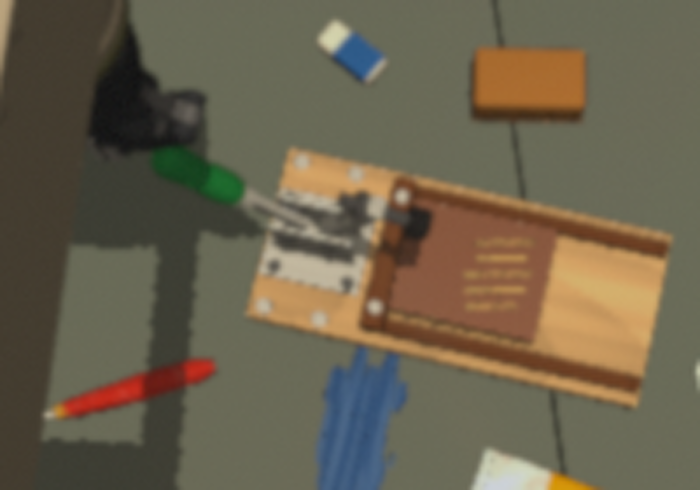

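The finger is just beyond and in line with the handle end (scene crop (265,205) against (272,232)). The top view shows the block against the stop. I'll drop 5 mm, shift x by -2 mm and start pushing.

```bash
python3 -m crank '{"slide":[[-0.002,0,0.005],[0,0.004,0],[0,0.004,0],[0,0.004,0],[0,0.004,0],[0,0,0]],"twist":[0,0,0,0,0,0]}'
python3 -m crank '{"slide":[[0,0.004,0],[0,0.004,0],[0,0.004,0],[0,0,0]],"twist":[0,0,0,0]}'
python3 - <<'E'
from bench import viewer,status
import cv2,numpy as np
i=viewer.snapshot("scene")["img"][:,:,::-1][150:270,240:380]; cv2.imwrite("pics/s7.png",cv2.resize(i,None,fx=4.5,fy=4.5,interpolation=cv2.INTER_CUBIC))
E
```

```text
time: 9.1
tool_pos: [612.7, 100.7, 128.2]
tcp_rot: [-179.8, -0.0, -5.3]
ft_force: [-0.4, 11.5, 2.0]
finger_gap: -0.2
time: 9.5
tool_pos: [612.7, 93.7, 132.8]
tcp_rot: [-179.3, -0.2, -5.2]
ft_force: [-10.9, 29.6, 25.3]
finger_gap: 0.1
```

View pics/s7.png

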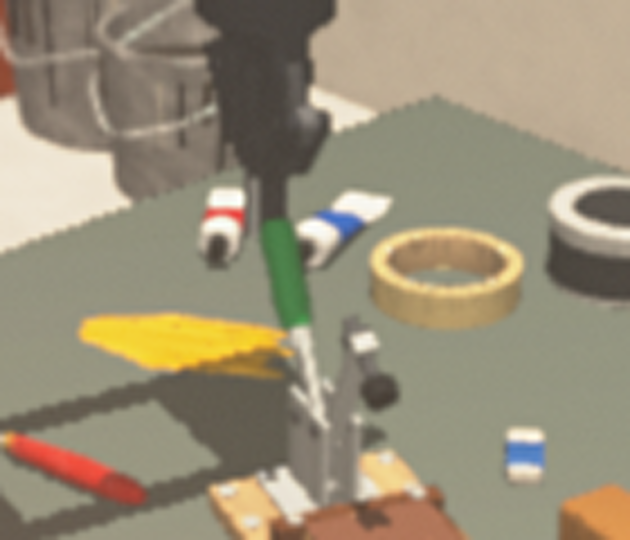

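The finger is on the grip's end, but friction is dragging it: Fz is 25 N because the end rises as it swings. I'll follow the arc instead, lifting while I push.

```bash
python3 -m crank '{"slide":[[0,0,-0.003],[0,0,-0.004],[0,0,0]],"twist":[0,0,0]}'
```

```text
time: 9.85
tool_pos: [612.0, 89.6, 136.6]
tcp_rot: [-179.7, -0.1, -5.2]
ft_force: [-3.7, 13.7, 9.1]
finger_gap: 0.1
```

```bash
python3 -m crank '{"slide":[[0,0.003,-0.002],[0,0.003,-0.002],[0,0.003,-0.0015],[0,0.003,-0.0015],[0,0,0]],"twist":[0,0,0,0,0]}'
python3 - <<'E'
from bench import viewer,status
import cv2,numpy as np
i=viewer.snapshot("scene")["img"][:,:,::-1][150:270,240:380]; cv2.imwrite("pics/s8.png",cv2.resize(i,None,fx=4.5,fy=4.5,interpolation=cv2.INTER_CUBIC))
E
```

```text
time: 10.35
tool_pos: [610.9, 77.0, 144.0]
tcp_rot: [-179.8, -0.1, -5.3]
ft_force: [-4.9, 11.2, 11.5]
finger_gap: -0.4
```

View pics/s8.png

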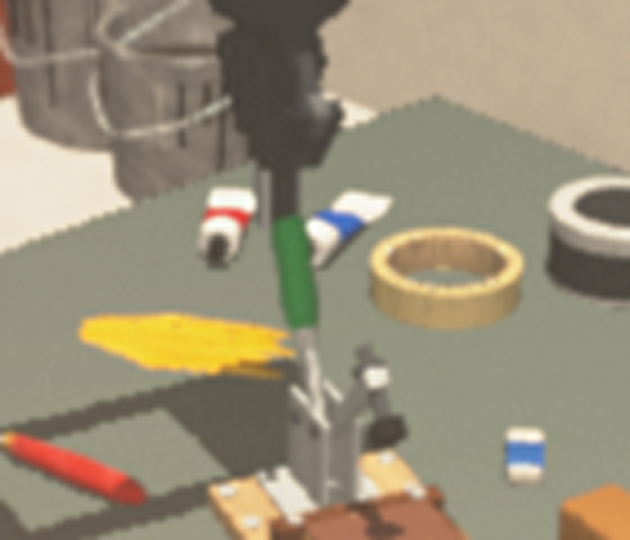

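The handle (top at (290,222)) is more upright and the bar and foot have come down to (385,430). I'll continue along the arc.

```bash
python3 -m crank '{"slide":[[0,0.003,-0.003],[0,0.004,-0.002],[0,0.004,-0.0015],[0,0.004,-0.001],[0,0,0]],"twist":[0,0,0,0,0]}'
python3 -m crank '{"slide":[[0,0.004,-0.001],[0,0.004,-0.001],[0,0.004,-0.001],[0,0,0]],"twist":[0,0,0,0]}'
python3 - <<'E'
from bench import viewer,status
import cv2,numpy as np
i=viewer.snapshot("scene")["img"][:,:,::-1][150:270,240:380]; cv2.imwrite("pics/s9.png",cv2.resize(i,None,fx=4.5,fy=4.5,interpolation=cv2.INTER_CUBIC))
E
```

```text
time: 10.9
tool_pos: [610.2, 59.7, 150.6]
tcp_rot: [-179.9, -0.2, -5.3]
ft_force: [1.8, 3.2, 5.4]
finger_gap: -0.2
time: 11.3
tool_pos: [607.2, 46.9, 151.2]
tcp_rot: [180.0, 0.1, -5.4]
ft_force: [0.0, 0.1, 0.5]
finger_gap: -0.1
```

View pics/s9.png

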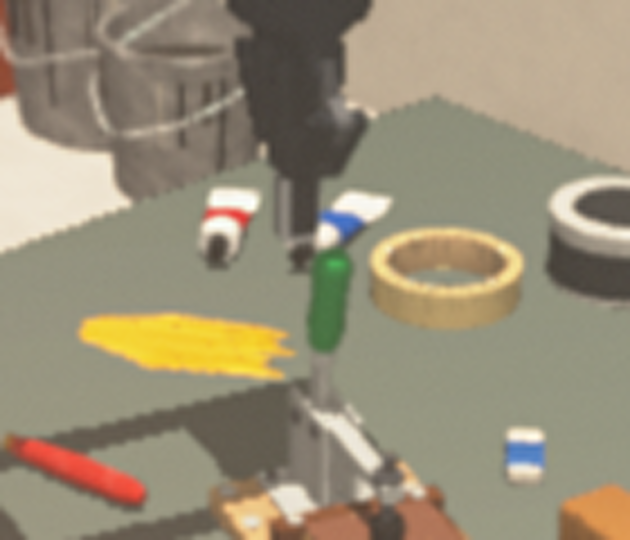

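The handle has snapped over: contact force is zero, the handle leans toward the block and the foot is down on it at (385,515). I'll retreat away from the handle and verify.

```bash
python3 -m crank '{"slide":[[0,-0.02,0],[0,-0.04,0],[0,-0.03,-0.03],[0,0,-0.04],[0,-0.03,-0.03],[0,-0.04,0],[0,0,0]],"twist":[0,0,0,0,0,0,0]}'
python3 - <<'E'
from h import *
from bench import viewer,status
s=viewer.snapshot("scene");t=viewer.snapshot("top")
i=s["img"][:,:,::-1][180:320,260:400]; cv2.imwrite("pics/s10.png",cv2.resize(i,None,fx=4.2,fy=4.2,interpolation=cv2.INTER_CUBIC))
i=t["img"][:,:,::-1][160:330,220:420]; cv2.imwrite("pics/t10.png",cv2.resize(i,None,fx=3.5,fy=3.5,interpolation=cv2.INTER_CUBIC))
a=np.radians(-5.3);R=np.array([[np.cos(a),-np.sin(a)],[np.sin(a),np.cos(a)]]);c=np.array([597.3,-66.])
for th in(0,.7,.8,.9):
  p=np.array([0,85+106*np.sin(.7-th),60+106*np.cos(.7-th)]); w=np.r_[c+R@p[:2],p[2]]
  print(th,(proj(s,w)[0]-[260,180]+.4)*4.2,(proj(t,w)[0]-[220,160]+.4)*3.5)
E
```

```text
time: 12.05
tool_pos: [622.7, 211.6, 253.0]
tcp_rot: [-179.9, -0.1, -5.1]
ft_force: [-0.5, -0.4, -0.6]
finger_gap: -0.3
0 [171.1128849   82.75216502] [ 89.96274403 157.29368576]
0.7 [217.19993263  90.73001302] [208.14185907 172.38350726]
0.8 [224.63550253  99.24362334] [227.87439296 177.09753288]
0.9 [232.05667907 109.51709412] [247.54649471 182.30591156]
```

View pics/s10.png

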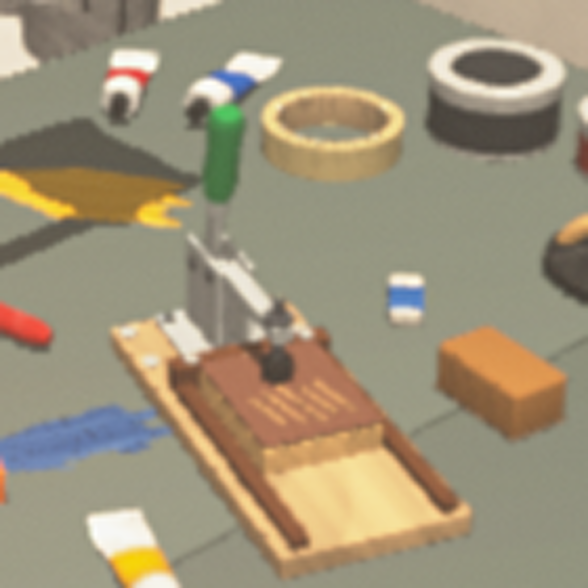

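View pics/t10.png

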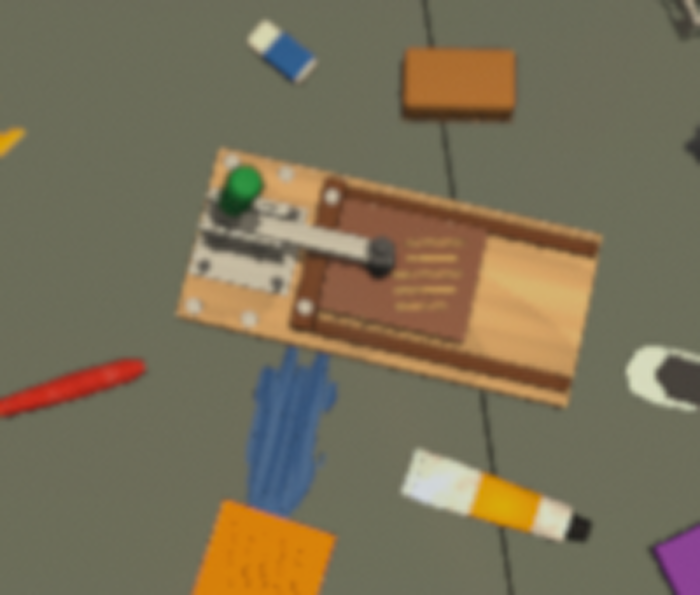

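The handle end is at (245,183) in the top crop, against a prediction of (247.5,182) for 0.9 rad, so it is locked. The foot is on the block at (380,256), the block is flush with the stop, and the tube, eraser and sanding block are at their original pixels. I'll hand it in.

```bash
python3 -c "
from bench import hand_in,status
print(hand_in()); s=status.sense(); print(s['time'],s['ft_force'])"
```

```text
the job is handed in; nothing more can be done
None
the job is handed in; nothing more can be done
```

The block is against the stop and the clamp is locked on it. I handed the job in at about 12 s of the 50 s allowed.

**What I did:** With the closed fingertips I slid the block about 33 mm along the channel, until the force rose to 13.6 N and it stopped moving. I then went over the clamp and pushed the green handle toward the block along its arc until it snapped over, and backed well clear.

**Last checks:**
- **Handle:** its end was within about 3 px (3.5× enlarged crop) of where it should be at 0.9 rad, the locked angle.
- **Block and foot:** the foot rests on the block, and the block is flush with the stop in both views.
- **Bystanders:** the tube, eraser and sanding block had not moved in the pictures.
- **Robot:** nothing was touching it, with under 1 N at the wrist.

**What went less well:** My first push on the handle was too horizontal, and friction on the grip raised the force to about 40 N in total at the fingertip. That is well under the 120 N wrist limit. The 40 N limit is for the arm and gripper body, and only the fingertips should have been touching. Lifting the tool along the arc brought the force down. The two cameras disagreed by about 2 px on the jig's position, within the stated calibration. I could not read the state after handing in.

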